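Connect a slack adjuster to a brake-chamber yoke

ROBOT

A 6-joint arm with a two-finger parallel gripper is mounted at the origin on the work surface. World frame = base frame: x ahead of the robot, y to its left, z up, the work surface at z = 0. Lengths are in m, angles in rad, forces in N, time in s.
With the tool pointing down it reaches from about 0.425 to 0.95 m from the base axis. Payload 3.5 kg.
Tool frame: the origin (TCP) lies at the very end of the fingers, on their centre line; the grasp point (between the pads) lies 19 mm behind it (ctrl.grip_point_offset is the distance from the TCP to the grasp point, in m); z points along the fingers, y is the line along which they close (so a half turn about z gives the same grasp; the last joint's range is limited). The gripper opens to 85 mm and grips with 20 to 120 N. Pads are 22 mm wide; open, the fingers measure 114 mm over their backs; the gripper's body (76 mm by 85 mm) begins 54 mm behind the grasp point. The pads swing forward as they close: fully open they stand 13 mm farther back than shut.
Start: joints at [-1.476, 0.286, 1.577, -0, 1.279, -0.15], TCP at [0.164, -0.655, 0.207] pointing down, gripper open.
Joint ranges: [-2.77, 2.77], [-0.9, 2.22], [0.21, 2.48], [-1.53, 4.67], [0.24, 2.81], [-2.84, 2.84]. Speed limits (rad/s): [2.79, 2.79, 3.14, 3.14, 3.14, 3.14].

INTERFACE

Orientations are given as a unit quaternion [x, y, z, w].
In Python, from plant import ctrl gives the robot as it stands. The module is installed in compiled form; this text tells all that it offers.
- The arm moves only by the shell command python3 -m pendant 'ROWS' [OPENING] [FORCE]. ROWS is JSON, a list of rows, each an object of numbers: "dx", "dy", "dz": the shift along the tool's x, y, z in cm; "twist": the turn about the tool's z in degrees. A call has 1 to 10 rows; each row is the pose to reach, as a shift and turn from the pose commanded when the call began, along the tool's axes at that moment; what a row does not reach only later rows make up. A row lasts 1/8 s, in which the tool goes at most 62.5 mm and 10.7 degrees, less where a joint would pass 70% of its speed; a pose out of reach is approached as far as the arm can. A call with a gripper value outside its range is refused whole. OPENING is the opening in per cent of the stroke, from 0 (shut) to 100 (fully open), set as the call begins (- or left out, the last holds). The fingers move at their own pace and stop on an object; FORCE is the grip in N (left out, the last holds). Time passes only in rows, so rows that repeat a pose let the fingers close. It gives the time, the measured TCP pose, the force, the opening and the grip force at its end, in the units of the state.
- ctrl.get_state(): the state, without advancing time (a new reading comes with each control period).
- ctrl.read_camera(name): name is "scene" or "top" or "wrist"; returns a dict with "img" (420x560x3 uint8, red, green, blue), "depth" (420x560 float32, m along the optical axis (not along the pixel's ray), 0 where there is no reading), "camera_matrix" (3x3 intrinsics, pixels), "xyz" and "rotation" of the camera in the world; the wrist camera has in their place "tool_from_camera" (4x4, takes a point from camera to tool coordinates, whose origin is the TCP and whose axes are the flange's). Camera axes: x right, y up, looking along -z (the intrinsics and any distortion apply to the point x, -y, -z); pixel columns grow to the right and rows downward; lengths in m; the calibration is good to about 2 mm. A picture is of the moment at which its call begins: read the wrist's pose just before it.
- ctrl.sign_off(): hands the job in; it is judged then, once.
The state is a dict: "time": time; "qpos": joint angles; "dq": joint speeds; "joint_efforts": joint torques, N m; "eef_pos": TCP position; "tcp_rot": TCP orientation; "contact_force": force on the tool from outside, world axes, zero at the start; "wrist_torque": the same for the moment, N m; "opening": opening from 0.0 (shut) to 1.0 (fully open); "finger_force": force on a finger pad.
Only numpy, scipy, OpenCV 4.12 (cv2) and the standard library are available. Lean on these libraries where they do the work, as an engineer would, in place of code of your own. Each camera call takes 0.05 s, during which the arm holds its last target. There are 200 camera calls.

TASK

Connect the slack adjuster to the brake chamber: swing the adjuster's arm into the push-rod yoke up to its stop, take the pin with the tall knurled head out of the wooden rack, and put it down through the yoke and the arm's eye until its collar is fully home on the yoke. The holes will not line up by themselves: with the pin's nose in the yoke's upper ear, draw the sprung push rod out with it and feel for the eye, pressing gently and never forcing it. Then let go, and leave everything else where it is.

Things in the scene. Friction and masses are not known exactly. Their poses are not given: they have to be found in the camera images.
- stand: Grey steel bench plate 310 x 370 x 12 mm. Origin on the table 100 mm from its -x edge and 120 mm from its -y edge; z up. The push rod's axis is the line x = 0, 85 mm up; the rod moves out to -y, the chamber (140 mm dia., 155 mm high) begins at y = 0.10. The adjuster's upright camshaft is at x = 140 mm, y = 0, but bolted in slots up to 9 mm either way in y (not measured).
- slack (a joint): Slack adjuster: dark steel lever on the camshaft (hub 72 mm dia.), swinging level. Angle from its stop, rad; at angle a the arm points from the camshaft along stand (-cos a, -sin a). Arm 16 mm thick, 77 to 93 mm up, 26 mm wide (34 near the hub); a 16 mm upright eye in its round end (44 mm) 140 mm from the camshaft axis. Push its -y flank to close. Stiff: 4 to 5 N at the eye to move; stays put.
- rod (a joint): Push rod and yoke: how far they are drawn out of the chamber towards the stand's -y, m, 0 to 0.029. A spring draws them back: 2.4 N at 0 plus 0.12 N per mm. With the arm at its stop the eye lies on the rod's line (x = 0), 4 to 24 mm beyond the retracted yoke's hole on the -y side, so the rod must be drawn out that far. The pin keeps it there.
- yoke_hole (a point): Centre of the hole in the upper ear of the steel yoke, on its top face, 103 mm above the table. Yoke: two level ears 8 mm thick and 36 mm wide, 20 mm apart, each with a 16 mm hole, one above the other. The arm's top face is 10 mm below this point, the lower ear's top face 28 mm below.
- pin_head (a point): Point to grip on the pin to be fitted: on its axis, in the knurled steel head (20 mm dia., 36 mm tall), 14 mm below the head's top and 26 mm above the collar's underside; 76 mm above the table at the start. The pin hangs upright by its collar in one of the three holes of the wooden rack (190 x 60 x 50 mm high), beside a hex bolt and a flat-headed pin 62 mm apart. 0.11 to 0.18 kg.
- pin_collar (a point): The same pin: centre of the underside of its collar (26 mm dia., 4 mm thick), which must come down on the yoke's top face. Below it a 14 mm shank 44 mm long with a nose chamfered over the last 2.6 mm to 11.4 mm diameter. z points up to the head.
- bolt: Hex-headed bolt, head 25 mm across and 9 mm high, hanging in another hole of the rack; origin at the foot of its shank. Leave it.
- plainpin: Thin flat-headed pin, head 25 mm across and 5 mm high, hanging in the remaining hole of the rack; origin at the foot of its shank. Leave it.
- wrench: Steel wrench, 150 mm long, lying on the stand plate under the arm's swing, top below 30 mm; origin mid-length. Leave it.
- jar: Glass jar with a steel cap, 68 mm dia., 85 mm high; origin under it. Leave it.
- grease: Flat grey grease tin with a steel lid, 75 mm dia., 44 mm high; origin under it. Leave it.
- couplant: Amber bottle with a white cap, 66 mm dia., 170 mm high; origin under it. Leave it.
- probe: Small round steel ultrasonic probe, 19 mm dia., 19 mm high; origin under it. Leave it.
- calplate: Flat steel test plate 110 x 150 x 10 mm; origin under its centre. Leave it.
- block: Small stepped steel calibration block, 50 x 30 mm, 32 mm high; origin under it. Leave it.
Things that resemble listed ones, but are neither listed nor needed, are in the scene too. Leave any blue or pink look-alike of the part that bears pin_head alone.

How it is judged:
By the outcome, as a careful person would: the job done as asked, in the order asked, and still so for the second after the job is handed in, with the robot touching nothing.
It also fails if it takes over 72 s, if anything falls off the work surface, if the arm or the gripper's body presses on something with over 40 N, if the wrist force passes 120 N, or if a joint passes its speed limit or range.

## Working session

There is one attempt and no reset: what is moved stays moved. The work goes in short steps, Python scripts to look and compute and a shell command to move; the robot and the scene stay as the last step left them, time stands still between calls to the robot, and variables do not carry over. Pictures are saved under pics/ and viewed, at most 10 in all, crops included, and the job is handed in when it is done.

```bash
mkdir -p pics
cat > h.py <<'E'
import numpy as np, cv2
from plant import ctrl
from scipy.spatial.transform import Rotation as R
def cam(n,save=None):
    s=ctrl.get_state(); c=ctrl.read_camera(n)
    if n=='wrist':
        T=np.eye(4);T[:3,:3]=R.from_quat(s['tcp_rot']).as_matrix();T[:3,3]=s['eef_pos'];M=T@np.array(c['tool_from_camera'])
    else:
        M=np.eye(4);r=np.array(c['rotation']);M[:3,:3]=r if r.shape==(3,3) else R.from_quat(r).as_matrix();M[:3,3]=c['xyz']
    c['M']=M
    if save: cv2.imwrite(save,c['img'][:,:,::-1]); np.savez(save[:-4]+'.npz',depth=c['depth'],K=c['camera_matrix'],M=M,img=c['img'])
    return c
def load(f):
    d=np.load(f); return dict(depth=d['depth'],camera_matrix=d['K'],M=d['M'],img=d['img'])
def px(c,u,v,z=None):
    K=np.array(c['camera_matrix']);M=c['M']
    r=np.array([(u-K[0,2])/K[0,0],-(v-K[1,2])/K[1,1],-1.])
    if z is None: 
        d=c['depth'][int(round(v)),int(round(u))]
    else:
        d=(z-M[2,3])/(M[:3,:3]@r)[2]
    return M[:3,:3]@(r*d)+M[:3,3]
E
python3 - <<'E'
from h import *
print(ctrl.get_state()['tcp_rot'],ctrl.get_state()['contact_force'])
c=ctrl.read_camera('top');print(c['camera_matrix'],c['xyz'],c['rotation'],[k for k in c])
a=cam('top','pics/top.png');b=cam('scene','pics/scene.png')
E
```

```text
[ 9.92516649e-01  1.22103776e-01  2.92622748e-05 -1.16974435e-03] [ 0.23185596 -0.04773178 -0.38480061]
[[508.02312455   0.         278.05517454]
 [  0.         508.02312455 218.96639539]
 [  0.           0.           1.        ]] [0.41743755 0.00306195 1.53176388] [-0.02768236  0.01912517  0.71544445 -0.69785898] ['img', 'depth', 'camera_matrix', 'xyz', 'rotation']
```

View pics/top.png

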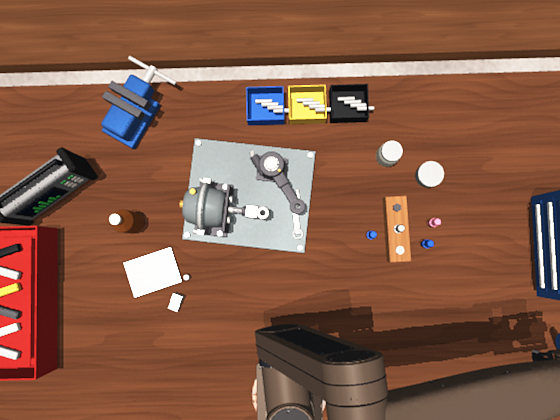

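View pics/scene.png

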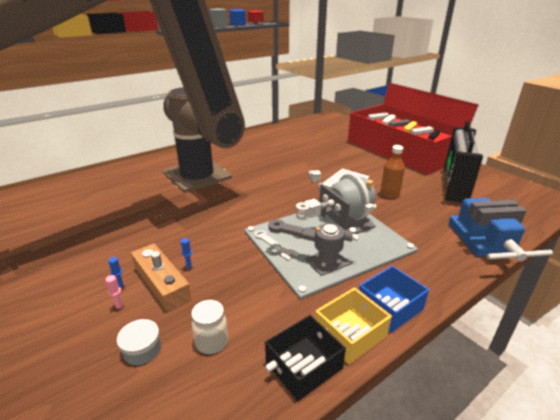

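The top picture shows the plate (corners about (198,141), (314,152), (303,251), (184,238)), hub at (270,163), arm eye at (299,206), yoke at (262,212). The rack is at (398,228), with the tall-headed pin in the middle hole at (400,228).

Run:
```python
from h import *
c=load('pics/top.npz')
im=c['img'][:,:,::-1]
a=cv2.resize(im[130:260,175:325],None,fx=4,fy=4,interpolation=cv2.INTER_CUBIC)
b=cv2.resize(im[185:275,362:412],None,fx=4,fy=4,interpolation=cv2.INTER_CUBIC)
o=np.zeros((520,800,3),np.uint8);o[:,:600]=a;o[:360,600:]=b
cv2.imwrite('pics/crop.png',o)
for n,u,v,z in [('c1',198,141,.012),('c2',314,152,.012),('c3',303,251,.012),('c4',184,238,.012),('hub',270,163,.12),('eye',299,206,.093),('yoke',262,212,.103),('pin',400,228,.09),('bolt',397,208,.06),('flat',400,251,.055)]:
    print(n,px(c,u,v,z).round(3),px(c,u,v).round(3))
```

```text
c1 [0.762 0.257 0.012] [0.76  0.256 0.018]
c2 [ 0.718 -0.093  0.012] [ 0.718 -0.093  0.014]
c3 [ 0.421 -0.052  0.012] [ 0.421 -0.052  0.01 ]
c4 [0.468 0.304 0.012] [0.468 0.303 0.015]
hub [0.669 0.038 0.12 ] [0.67  0.038 0.115]
eye [ 0.548 -0.041  0.093] [ 0.555 -0.043  0.016]
yoke [0.533 0.064 0.103] [0.541 0.068 0.009]
pin [ 0.479 -0.325  0.09 ] [ 0.479 -0.323  0.098]
bolt [ 0.538 -0.326  0.06 ] [ 0.538 -0.326  0.06 ]
flat [ 0.414 -0.331  0.055] [ 0.414 -0.332  0.048]
```

View pics/crop.png

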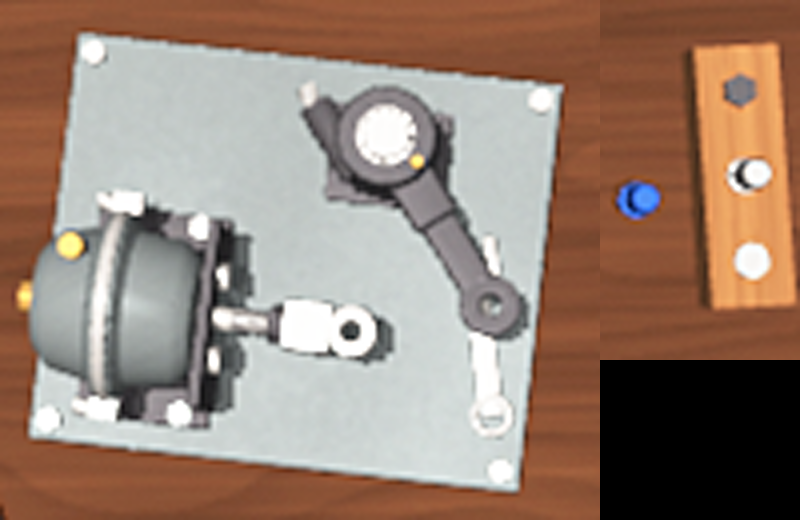

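The crop puts the yoke hole at about full-image (263,212.7), the eye at (297.5,206.5) and the hub at (271.2,163.5). The middle rack pin has a tall head. I'll swing the arm first with shut fingers.

```bash
cat >> h.py <<'E'
def delta(x,y,z,yaw):
    """cm shifts/twist from the present pose to a tool-down pose"""
    s=ctrl.get_state();r=R.from_quat(s['tcp_rot']).as_matrix()
    d=r.T@(np.array([x,y,z])-s['eef_pos'])*100
    y0=np.degrees(np.arctan2(r[1,0],r[0,0]));t=(y0-yaw+180)%360-180
    return d.round(2),round(t,1)
E
python3 -m pendant '[{"dx":58,"dy":-48,"twist":-109},{"dx":58,"dy":-48,"twist":-109},{"dx":58,"dy":-48,"twist":-109},{"dx":58,"dy":-48,"twist":-109},{"dx":58,"dy":-48,"twist":-109},{"dx":58,"dy":-48,"twist":-109},{"dx":58,"dy":-48,"twist":-109},{"dx":58,"dy":-48,"twist":-109},{"dx":58,"dy":-48,"twist":-109},{"dx":58,"dy":-48,"twist":-109}]' 0
python3 - <<'E'
from h import *
print(delta(.612,-.049,.2,123))
E
```

```text
(array([ 58.17, -47.86,   0.66]), np.float64(-109.0))$[0]: bad value
```

```bash
python3 -m pendant '[{"dx":4.6,"dy":-3.8,"dz":0,"twist":-10},{"dx":9.2,"dy":-7.6,"dz":0,"twist":-20},{"dx":13.8,"dy":-11.4,"dz":0,"twist":-30},{"dx":18.4,"dy":-15.2,"dz":0,"twist":-40},{"dx":23,"dy":-19,"dz":0,"twist":-50},{"dx":27.6,"dy":-22.8,"dz":0,"twist":-60},{"dx":32.2,"dy":-26.6,"dz":0,"twist":-70},{"dx":36.8,"dy":-30.4,"dz":0,"twist":-80},{"dx":41.4,"dy":-34.2,"dz":0,"twist":-90},{"dx":46,"dy":-38,"dz":0,"twist":-100}]' 0
python3 - <<'E'
from h import *
print(delta(.612,-.049,.2,123))
c=cam('wrist','pics/w1.png')
E
```

```text
time: 1.4
eef_pos: [0.5186, -0.1729, 0.2065]
tcp_rot: [0.542, 0.84, -0.0, 0.0]
contact_force: [-0.1, -0.8, 0.3]
opening: -0.001
finger_force: 0.0
(array([ 7.43, 13.62,  0.65]), np.float64(-8.6))
```

```bash
python3 -m pendant '[{"dx":2.5,"dy":4.6,"twist":-4},{"dx":5,"dy":9.2,"twist":-8.6},{"dx":7.4,"dy":13.6,"twist":-8.6},{"dx":7.4,"dy":13.6,"twist":-8.6},{"dx":7.4,"dy":13.6,"dz":4,"twist":-8.6},{"dx":7.4,"dy":13.6,"dz":8,"twist":-8.6},{"dx":7.4,"dy":13.6,"dz":11,"twist":-8.6},{"dx":7.4,"dy":13.6,"dz":13.2,"twist":-8.6},{"dx":7.4,"dy":13.6,"dz":13.2,"twist":-8.6}]'
python3 - <<'E'
from h import *
cs=np.array([.669,.038]);X=np.array([.992,-.124]);Y=np.array([.124,.992])
for a in [40,30,20,10,5,0]:
  A=np.radians(a);u=-np.cos(A)*X-np.sin(A)*Y;n=np.sin(A)*X-np.cos(A)*Y
  p=cs+.095*u+.024*n; print(a,delta(*p,.074,82.9+a))
E
```

```text
40 (array([ 8.68, 12.87, 13.34]), np.float64(-8.0))
30 (array([10.31, 12.37, 13.34]), np.float64(2.0))
20 (array([12.01, 12.15, 13.35]), np.float64(12.0))
10 (array([13.71, 12.24, 13.35]), np.float64(22.0))
5 (array([14.55, 12.39, 13.35]), np.float64(27.0))
0 (array([15.38, 12.62, 13.36]), np.float64(32.0))$[0]: bad value
```

View pics/w1.png

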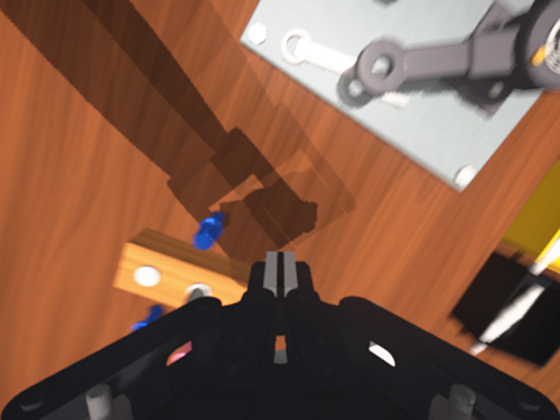

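The wrist view looks ahead along tool x: arm eye at (382,66), hub at right (545,40), rack behind. Rows need all four keys, so I'll resend.

```bash
python3 -m pendant '[{"dx":2.5,"dy":4.6,"dz":0,"twist":-4},{"dx":5,"dy":9.2,"dz":0,"twist":-8.6},{"dx":7.4,"dy":13.6,"dz":0,"twist":-8.6},{"dx":7.4,"dy":13.6,"dz":0,"twist":-8.6},{"dx":7.4,"dy":13.6,"dz":4,"twist":-8.6},{"dx":7.4,"dy":13.6,"dz":8,"twist":-8.6},{"dx":7.4,"dy":13.6,"dz":11,"twist":-8.6},{"dx":7.4,"dy":13.6,"dz":13.2,"twist":-8.6},{"dx":7.4,"dy":13.6,"dz":13.2,"twist":-8.6}]'
python3 - <<'E'
from h import *
cs=np.array([.669,.038]);X=np.array([.992,-.124]);Y=np.array([.124,.992])
for a in [40,30,20,10,5,0]:
  A=np.radians(a);u=-np.cos(A)*X-np.sin(A)*Y;n=np.sin(A)*X-np.cos(A)*Y
  p=cs+.095*u+.024*n; print(a,delta(*p,.074,82.9+a))
E
```

```text
time: 2.58
eef_pos: [0.6095, -0.0521, 0.072]
tcp_rot: [0.48, 0.877, -0.001, -0.003]
contact_force: [-0.6, -0.4, -0.1]
opening: 0.0
finger_force: 0.0
40 (array([ 1.94,  0.38, -0.19]), np.float64(-0.3))
30 (array([ 3.63,  0.1 , -0.18]), np.float64(9.7))
20 (array([ 5.33,  0.12, -0.18]), np.float64(19.7))
10 (array([ 7.01,  0.43, -0.17]), np.float64(29.7))
5 (array([ 7.82,  0.69, -0.17]), np.float64(34.7))
0 (array([ 8.61,  1.03, -0.17]), np.float64(39.7))
```

```bash
python3 -m pendant '[{"dx":1,"dy":0.2,"dz":0,"twist":0},{"dx":2,"dy":0.3,"dz":0,"twist":0},{"dx":2.8,"dy":0.2,"dz":0,"twist":5},{"dx":3.6,"dy":0.1,"dz":0,"twist":10},{"dx":4.4,"dy":0.1,"dz":0,"twist":15},{"dx":5.3,"dy":0.1,"dz":0,"twist":20},{"dx":6.1,"dy":0.3,"dz":0,"twist":25},{"dx":7,"dy":0.4,"dz":0,"twist":30},{"dx":7.4,"dy":0.55,"dz":0,"twist":32},{"dx":7.4,"dy":0.55,"dz":0,"twist":32}]'
python3 - <<'E'
from h import *
cs=np.array([.669,.038]);X=np.array([.992,-.124]);Y=np.array([.124,.992])
for a in [40,30,20,10,5,0]:
  A=np.radians(a);u=-np.cos(A)*X-np.sin(A)*Y;n=np.sin(A)*X-np.cos(A)*Y
  p=cs+.095*u+.024*n; print(a,delta(*p,.074,82.9+a))
E
```

```text
time: 3.82
eef_pos: [0.5768, 0.0143, 0.0757]
tcp_rot: [0.703, 0.712, 0.001, 0.001]
contact_force: [0.6, 0.8, -0.4]
opening: -0.003
finger_force: 0.0
40 (array([-4.83,  2.48,  0.18]), np.float64(-32.2))
30 (array([-3.55,  1.35,  0.18]), np.float64(-22.2))
20 (array([-2.09,  0.47,  0.17]), np.float64(-12.2))
10 (array([-0.5 , -0.16,  0.17]), np.float64(-2.2))
5 (array([ 0.33, -0.36,  0.17]), np.float64(2.8))
0 (array([ 1.17, -0.49,  0.17]), np.float64(7.8))
```

Run:
```python
from h import *
c=cam('wrist','pics/w2.png');t=cam('top','pics/t2.png')
a=c['img'];b=cv2.resize(t['img'][130:260,175:325],(280,243))
o=np.zeros((420,800,3),np.uint8);o[:,:520]=a[:,40:];o[:243,520:]=b
cv2.imwrite('pics/o2.png',o[:,:,::-1])
```

```text
(no output)
```

View pics/o2.png

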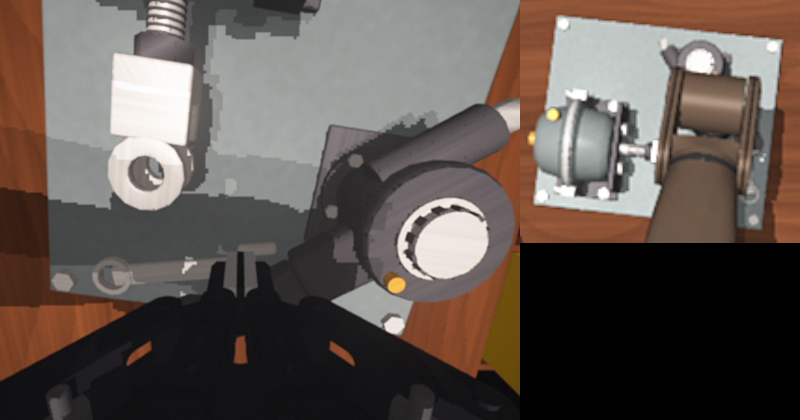

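```bash
cat >> h.py <<'E'
def proj(c,p):
    K=np.array(c['camera_matrix']);M=c['M'];q=M[:3,:3].T@(np.array(p)-M[:3,3])
    return (K[0,0]*q[0]/-q[2]+K[0,2], K[1,1]*-q[1]/-q[2]+K[1,2])
E
python3 - <<'E'
from h import *
c=load('pics/w2.npz')
print('hub',np.round(proj(c,[.669,.038,.115])),'tcp',np.round(proj(c,[.5768,.0143,.0757])))
cs=np.array([.669,.038]);X=np.array([.992,-.124]);Y=np.array([.124,.992])
for a in [0,10,20,30,40]:
  A=np.radians(a);u=-np.cos(A)*X-np.sin(A)*Y
  print(a,[np.round(proj(c,[*(cs+r*u),.093])) for r in (.04,.07,.14)])
for u,v in [(490,240),(185,168),(105,282)]: print(px(c,u,v))
print(px(c,190,170,.103),px(c,487,238,.115))
E
```

```text
hub [487. 239.] tcp [279. 249.]
0 [array([383., 212.]), array([325., 204.]), array([186., 186.])]
10 [array([381., 225.]), array([323., 227.]), array([187., 232.])]
20 [array([382., 238.]), array([325., 249.]), array([197., 274.])]
30 [array([384., 249.]), array([331., 269.]), array([213., 311.])]
40 [array([389., 260.]), array([340., 287.]), array([234., 343.])]
[0.67008799 0.03756092 0.11547202]
[0.52494854 0.0611827  0.07472509]
[ 0.43527296 -0.04247153  0.0180109 ]
[0.53577667 0.06496387 0.103     ] [0.66890245 0.0383075  0.115     ]
```

Run:
```python
from h import *
cs=np.array([.669,.038])
for f in ['w1','w2','top']:
  c=load(f'pics/{f}.npz');K=c['camera_matrix'];M=c['M'];v,u=np.mgrid[:420,:560];d=c['depth']
  P=np.stack([(u-K[0,2])/K[0,0]*d,-(v-K[1,2])/K[1,1]*d,-d],-1)@M[:3,:3].T+M[:3,3]
  tol=.004 if f!='top' else .012
  m=(d>0)&(abs(P[...,2]-.093)<tol)
  q=P[m][:,:2]-cs;r=np.hypot(*q.T)
  ang=np.degrees(np.arctan2(q[:,1],q[:,0]))%360
  for lo,hi in [(.04,.06),(.06,.08),(.08,.1),(.1,.12),(.12,.16)]:
    s=(r>lo)&(r<hi)&(ang>165)&(ang<240)
    if s.sum(): print(f,lo,s.sum(),np.median(ang[s]).round(1)-172.9,np.percentile(ang[s],[5,95]).round(1)-172.9)
```

```text
w1 0.04 1110 41.19999999999999 [23.7 59.8]
w1 0.06 1001 40.19999999999999 [28.4 52.9]
w1 0.08 819 39.599999999999994 [32.3 47. ]
w1 0.1 828 39.099999999999994 [33.2 45.2]
w1 0.12 1984 38.5 [31.5 46. ]
w2 0.04 2220 38.29999999999998 [22.  57.7]
w2 0.06 1522 36.69999999999999 [26.5 47.4]
w2 0.08 111 36.400000000000006 [30.9 42.4]
w2 0.1 11 44.79999999999998 [44.1 45.4]
w2 0.12 15 -1.9000000000000057 [-5.8 -0.2]
top 0.04 86 42.599999999999994 [24.6 60.6]
top 0.06 73 41.19999999999999 [29.4 53. ]
top 0.08 68 40.099999999999994 [32.6 47.7]
top 0.1 62 39.400000000000006 [33.7 45.6]
top 0.12 228 35.599999999999994 [-6.4 46.3]
```

```bash
python3 -m pendant '[{"dx":0.3,"dy":0,"dz":-3,"twist":0},{"dx":0.3,"dy":0,"dz":-6,"twist":0},{"dx":0.3,"dy":0,"dz":-6,"twist":0},{"dx":-3,"dy":2,"dz":-6,"twist":-8},{"dx":-6.3,"dy":3.5,"dz":-6,"twist":-16},{"dx":-6.3,"dy":3.5,"dz":-6,"twist":-24},{"dx":-6.3,"dy":3.5,"dz":-6,"twist":-32},{"dx":-6.3,"dy":3.5,"dz":-6,"twist":-32}]'
python3 - <<'E'
from h import *
print(delta(.612,-.049,.066,123))
c=cam('wrist','pics/w3.png');K=c['camera_matrix'];M=c['M'];v,u=np.mgrid[:420,:560];d=c['depth']
cs=np.array([.669,.038])
P=np.stack([(u-K[0,2])/K[0,0]*d,-(v-K[1,2])/K[1,1]*d,-d],-1)@M[:3,:3].T+M[:3,3]
m=(d>0)&(abs(P[...,2]-.093)<.004)
q=P[m][:,:2]-cs;r=np.hypot(*q.T)
ang=np.degrees(np.arctan2(q[:,1],q[:,0]))%360
for lo,hi in [(.04,.06),(.06,.08),(.08,.1),(.1,.12),(.12,.16)]:
    s=(r>lo)&(r<hi)&(ang>165)&(ang<240)
    if s.sum(): print(lo,s.sum(),np.median(ang[s]).round(1)-172.9,np.percentile(ang[s],[5,95]).round(1)-172.9)
E
```

```text
time: 4.92
eef_pos: [0.6115, -0.0491, 0.1331]
tcp_rot: [0.481, 0.877, -0.0, -0.001]
contact_force: [0.3, -0.1, 0.3]
opening: 0.002
finger_force: 0.0
(array([-0.03,  0.06,  6.71]), np.float64(-0.5))
0.04 1517 39.900000000000006 [23.  58.7]
0.06 1313 39.400000000000006 [27.7 52. ]
0.08 1127 39.0 [31.9 46.7]
0.1 1140 38.69999999999999 [32.9 45. ]
0.12 2807 38.19999999999999 [31.2 45.9]
```

View pics/w3.png

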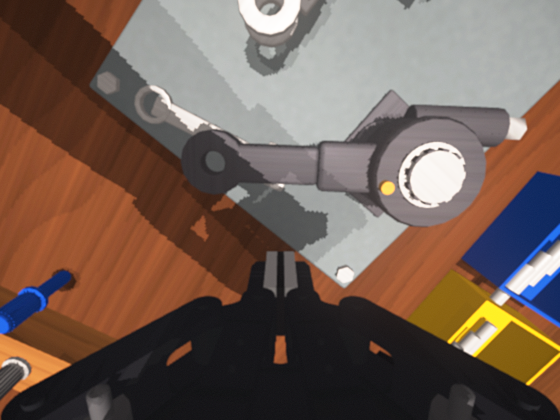

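The arm eye is still at (213,160), fingertips at (280,255): the arm didn't move. I'll descend and push in small steps, watching force.

```bash
python3 -m pendant '[{"dx":0,"dy":0,"dz":3,"twist":0},{"dx":0,"dy":0,"dz":6.6,"twist":0},{"dx":0,"dy":0,"dz":6.6,"twist":0}]' ; python3 -m pendant '[{"dx":1,"dy":0,"dz":0,"twist":0},{"dx":2,"dy":0,"dz":0,"twist":0}]'; python3 -m pendant '[{"dx":0.5,"dy":0,"dz":0,"twist":2},{"dx":1,"dy":0,"dz":0,"twist":4}]'
python3 - <<'E'
from h import *
cs=np.array([.669,.038]);X=np.array([.992,-.124]);Y=np.array([.124,.992])
for a in [40,30,20,10,5,0]:
  A=np.radians(a);u=-np.cos(A)*X-np.sin(A)*Y;n=np.sin(A)*X-np.cos(A)*Y
  p=cs+.095*u+.024*n; print(a,delta(*p,.068,82.9+a))
E
```

```text
time: 5.35
eef_pos: [0.6091, -0.0482, 0.0646]
tcp_rot: [0.481, 0.877, -0.001, -0.004]
contact_force: [-0.3, 0.6, -0.3]
opening: 0.004
finger_force: 0.0
time: 5.6
eef_pos: [0.6025, -0.0318, 0.0706]
tcp_rot: [0.48, 0.877, 0.001, 0.002]
contact_force: [-0.4, 0.1, -0.5]
opening: -0.003
finger_force: 0.0
time: 5.85
eef_pos: [0.5967, -0.0231, 0.0704]
tcp_rot: [0.511, 0.86, 0.0, 0.001]
contact_force: [-0.8, 0.6, -0.4]
opening: 0.0
finger_force: 0.0
40 (array([-1.2 , -0.02,  0.24]), np.float64(-4.3))
30 (array([ 0.46, -0.42,  0.24]), np.float64(5.7))
20 (array([ 2.16, -0.52,  0.24]), np.float64(15.7))
10 (array([ 3.86, -0.33,  0.23]), np.float64(25.7))
5 (array([ 4.69, -0.12,  0.23]), np.float64(30.7))
0 (array([5.5 , 0.16, 0.23]), np.float64(35.7))
```

```bash
cat >> h.py <<'E'
def arm(c):
    K=c['camera_matrix'];M=c['M'];v,u=np.mgrid[:420,:560];d=c['depth']
    P=np.stack([(u-K[0,2])/K[0,0]*d,-(v-K[1,2])/K[1,1]*d,-d],-1)@M[:3,:3].T+M[:3,3]
    m=(d>0)&(abs(P[...,2]-.093)<.004)
    q=P[m][:,:2]-np.array([.669,.038]);r=np.hypot(*q.T);ang=np.degrees(np.arctan2(q[:,1],q[:,0]))%360
    for lo,hi in [(.04,.06),(.06,.08),(.08,.1),(.1,.12),(.12,.16)]:
        s=(r>lo)&(r<hi)&(ang>165)&(ang<240)
        if s.sum(): print(lo,s.sum(),np.round(np.median(ang[s])-172.9,1),np.percentile(ang[s],[5,95]).round(1)-172.9)
E
python3 - <<'E'
from h import *
c=cam('wrist','pics/w4.png');arm(c)
E
```

```text
0.04 2551 38.7 [22.3 57.6]
0.06 2181 38.8 [27.3 51.2]
0.08 1471 36.7 [31.5 44. ]
0.1 1828 38.1 [32.7 44.2]
0.12 4644 38.0 [30.9 45.8]
```

View pics/w4.png

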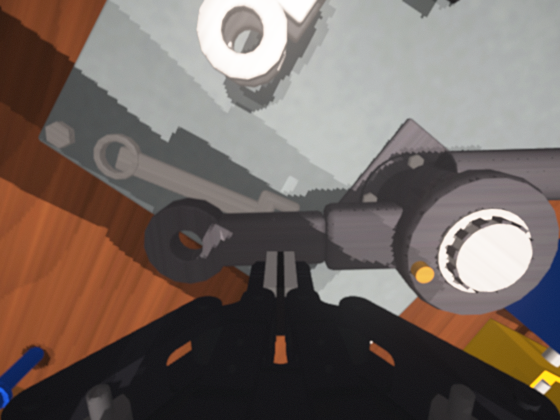

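Run:
```python
from h import *
c=load('pics/w4.npz');print(ctrl.get_state()['eef_pos'],proj(c,ctrl.get_state()['eef_pos']), ctrl.get_state()['opening'])
for u in (275,279,290):
  for v in (235,245,250,253,256,262,270,280,290): print(u,v,px(c,u,v).round(3),c['depth'][v,u].round(3))
print(c['M'].round(3))
```

```text
[ 0.59626607 -0.02259127  0.07027534] (np.float64(278.48281018533737), np.float64(247.47538293039398)) 0.001983170419406657
275 235 [ 0.587 -0.009  0.092] 0.155
275 245 [ 0.589 -0.013  0.093] 0.157
275 250 [ 0.591 -0.016  0.093] 0.157
275 253 [ 0.59  -0.013  0.102] 0.148
275 256 [ 0.59  -0.014  0.105] 0.145
275 262 [ 0.59  -0.013  0.112] 0.138
275 270 [ 0.59  -0.014  0.118] 0.132
275 280 [ 0.59  -0.014  0.127] 0.124
275 290 [ 0.591 -0.015  0.132] 0.12
279 235 [ 0.589 -0.008  0.093] 0.155
279 245 [ 0.591 -0.012  0.093] 0.156
279 250 [ 0.593 -0.015  0.093] 0.158
279 253 [ 0.591 -0.013  0.102] 0.148
279 256 [ 0.591 -0.013  0.105] 0.145
279 262 [ 0.591 -0.013  0.111] 0.14
279 270 [ 0.591 -0.012  0.119] 0.131
279 280 [ 0.591 -0.013  0.127] 0.124
279 290 [ 0.592 -0.014  0.132] 0.12
290 235 [ 0.593 -0.005  0.093] 0.155
290 245 [ 0.596 -0.01   0.092] 0.157
290 250 [ 0.597 -0.012  0.093] 0.157
290 253 [ 0.596 -0.01   0.102] 0.148
290 256 [ 0.596 -0.01   0.105] 0.145
290 262 [ 0.596 -0.01   0.112] 0.139
290 270 [ 0.595 -0.01   0.119] 0.131
290 280 [ 0.595 -0.01   0.127] 0.124
290 290 [ 0.594 -0.01   0.137] 0.114
[[ 0.878 -0.458 -0.14   0.562]
 [ 0.479  0.84   0.255  0.043]
 [ 0.001 -0.291  0.957  0.237]
 [ 0.     0.     0.     1.   ]]
```

Run:
```python
from h import *
c=load('pics/w3.npz');
for v in (247,250,252,253,254,256,262,270,280,290): print(v,px(c,275,v).round(3),c['depth'][v,275].round(3))
for f in ('w1','w2','w3','w4'):
  c=load(f'pics/{f}.npz');print([c['depth'][v,275].round(3) for v in range(240,300,6)])
  print(c['M'][:3,3])
c=ctrl.read_camera('wrist');print(np.array(c['tool_from_camera']).round(4));s=ctrl.get_state();print(s['qpos'],s['eef_pos'])
```

```text
247 [ 0.638 -0.1    0.   ] 0.325
250 [ 0.64  -0.103 -0.001] 0.327
252 [ 0.604 -0.04   0.163] 0.149
253 [ 0.604 -0.04   0.165] 0.148
254 [ 0.604 -0.04   0.167] 0.146
256 [ 0.604 -0.04   0.168] 0.145
262 [ 0.604 -0.04   0.175] 0.138
270 [ 0.604 -0.04   0.181] 0.132
280 [ 0.604 -0.04   0.191] 0.123
290 [ 0.605 -0.041  0.196] 0.118
[np.float32(0.403), np.float32(0.405), np.float32(0.149), np.float32(0.142), np.float32(0.137), np.float32(0.131), np.float32(0.128), np.float32(0.121), np.float32(0.119), np.float32(0.12)]
[ 0.48875389 -0.10482945  0.37367015]
[np.float32(0.248), np.float32(0.25), np.float32(0.149), np.float32(0.143), np.float32(0.136), np.float32(0.131), np.float32(0.127), np.float32(0.122), np.float32(0.119), np.float32(0.119)]
[0.57626435 0.08892942 0.24290297]
[np.float32(0.324), np.float32(0.324), np.float32(0.149), np.float32(0.141), np.float32(0.137), np.float32(0.132), np.float32(0.127), np.float32(0.122), np.float32(0.119), np.float32(0.12)]
[0.57287536 0.0137674  0.30036387]
[np.float32(0.155), np.float32(0.156), np.float32(0.149), np.float32(0.144), np.float32(0.137), np.float32(0.132), np.float32(0.127), np.float32(0.121), np.float32(0.119), np.float32(0.119)]
[0.56155336 0.04260095 0.23746326]
[[ 3.000e-04  9.572e-01  2.895e-01  7.420e-02]
 [ 1.000e+00 -6.000e-04  9.000e-04  9.000e-04]
 [ 1.000e-03  2.895e-01 -9.572e-01 -1.672e-01]
 [ 0.000e+00  0.000e+00  0.000e+00  1.000e+00]]
[-2.08394209e-01  2.63039919e-01  1.87271784e+00  1.78964594e-04
  1.00366027e+00 -7.08866363e-01] [ 0.59644891 -0.02295406  0.07015737]
```

```bash
python3 -m pendant '[{"dx":-2,"dy":0,"dz":-1,"twist":0},{"dx":-3.5,"dy":0.2,"dz":-1,"twist":-4},{"dx":-3.5,"dy":0.2,"dz":0.5,"twist":-4},{"dx":-3.5,"dy":0.2,"dz":2.2,"twist":-4},{"dx":-3.5,"dy":0.2,"dz":2.2,"twist":-4},{"dx":-2.5,"dy":0.2,"dz":2.2,"twist":-4},{"dx":-1.7,"dy":0.1,"dz":2.2,"twist":-4}]';python3 -m pendant '[{"dx":0.6,"dy":0,"dz":0,"twist":0},{"dx":1.2,"dy":-0.2,"dz":0,"twist":3}]'
python3 - <<'E'
from h import *
print(ctrl.grip_point_offset)
arm(cam('wrist','pics/w5.png'))
cs=np.array([.669,.038]);X=np.array([.992,-.124]);Y=np.array([.124,.992])
for a in [40,30,20,10,5,0]:
  A=np.radians(a);u=-np.cos(A)*X-np.sin(A)*Y;n=np.sin(A)*X-np.cos(A)*Y
  p=cs+.095*u+.024*n; print(a,delta(*p,.048,82.9+a))
E
```

```text
time: 6.82
eef_pos: [0.605, -0.0374, 0.047]
tcp_rot: [0.48, 0.877, 0.0, 0.0]
contact_force: [-0.5, -0.4, 0.6]
opening: 0.005
finger_force: 0.0
time: 7.08
eef_pos: [0.5993, -0.0305, 0.0475]
tcp_rot: [0.503, 0.864, 0.0, 0.004]
contact_force: [6.9, -4.4, -4.5]
opening: -0.002
finger_force: 3.7
0.0187
0.04 3559 36.0 [19.7 54.9]
0.06 3129 36.1 [24.6 48.6]
0.08 3036 36.8 [29.1 45.3]
0.1 2868 35.9 [30.1 44.2]
0.12 6766 35.3 [28.3 43.1]
40 (array([-0.49,  0.12, -0.05]), np.float64(-3.4))
30 (array([ 1.18, -0.25, -0.06]), np.float64(6.6))
20 (array([ 2.88, -0.33, -0.07]), np.float64(16.6))
10 (array([ 4.58, -0.11, -0.08]), np.float64(26.6))
5 (array([ 5.4 ,  0.11, -0.08]), np.float64(31.6))
0 (array([ 6.2 ,  0.4 , -0.09]), np.float64(36.6))
```

Contact now: the fingertips really end about 30 mm short of the reported TCP when shut. Continuing the swing.

```bash
python3 -m pendant '[{"dx":0.6,"dy":-0.2,"dz":0,"twist":3},{"dx":1.2,"dy":-0.25,"dz":0,"twist":7},{"dx":2,"dy":-0.3,"dz":0,"twist":12},{"dx":2.9,"dy":-0.33,"dz":0,"twist":17},{"dx":3.7,"dy":-0.22,"dz":0,"twist":22},{"dx":4.6,"dy":-0.1,"dz":0,"twist":27},{"dx":5.2,"dy":0.05,"dz":0,"twist":30}]'
python3 - <<'E'
from h import *
arm(cam('wrist','pics/w6.png'))
cs=np.array([.669,.038]);X=np.array([.992,-.124]);Y=np.array([.124,.992])
for a in [10,5,0]:
  A=np.radians(a);u=-np.cos(A)*X-np.sin(A)*Y;n=np.sin(A)*X-np.cos(A)*Y
  p=cs+.095*u+.024*n; print(a,delta(*p,.048,82.9+a))
E
```

```text
time: 8.0
eef_pos: [0.5747, 0.0141, 0.0483]
tcp_rot: [0.71, 0.704, 0.001, 0.005]
contact_force: [4.4, -7.3, -1.4]
opening: -0.002
finger_force: 3.6
0.04 2976 8.0 [-6.5 24.5]
0.06 2969 5.6 [-5.3 17.7]
0.08 2980 6.3 [-1.4 14.8]
0.1 2821 5.5 [-0.4 13.7]
0.12 4524 7.9 [-2.3 13.2]
10 (array([-0.55,  0.1 ,  0.04]), np.float64(-3.4))
5 (array([ 0.27, -0.13,  0.04]), np.float64(1.6))
0 (array([ 1.11, -0.28,  0.03]), np.float64(6.6))
```

Arm at about 6.5°. Now the last bit gently, watching for the stop.

```bash
python3 -m pendant '[{"dx":0.4,"dy":-0.1,"dz":0,"twist":2},{"dx":0.7,"dy":-0.2,"dz":0,"twist":4}]';python3 -m pendant '[{"dx":0.15,"dy":0,"dz":0,"twist":1},{"dx":0.3,"dy":-0.05,"dz":0,"twist":1}]';python3 -m pendant '[{"dx":0.1,"dy":0,"dz":0,"twist":0},{"dx":0.15,"dy":0,"dz":0,"twist":0}]'
```

```text
time: 8.3
eef_pos: [0.5728, 0.0211, 0.0485]
tcp_rot: [0.734, 0.679, 0.001, 0.005]
contact_force: [4.6, -7.0, -0.3]
opening: -0.001
finger_force: 3.3
time: 8.55
eef_pos: [0.5725, 0.0233, 0.0486]
tcp_rot: [0.739, 0.674, 0.001, 0.005]
contact_force: [4.2, -11.6, -0.9]
opening: -0.001
finger_force: 5.6
time: 8.8
eef_pos: [0.5725, 0.0232, 0.0486]
tcp_rot: [0.739, 0.674, -0.0, 0.006]
contact_force: [2.8, -14.3, -0.6]
opening: -0.005
finger_force: 7.0
```

```bash
python3 -m pendant '[{"dx":-1,"dy":0,"dz":0,"twist":0},{"dx":-3,"dy":0,"dz":0,"twist":0},{"dx":-4.5,"dy":-1,"dz":-4,"twist":0},{"dx":-4.5,"dy":-3,"dz":-8,"twist":0},{"dx":-4.5,"dy":-4.5,"dz":-11,"twist":0},{"dx":-4.5,"dy":-4.5,"dz":-12,"twist":0},{"dx":-4.5,"dy":-4.5,"dz":-12,"twist":0},{"dx":-4.5,"dy":-4.5,"dz":-12,"twist":0}]'
python3 - <<'E'
from h import *
c=cam('wrist','pics/w7.png');arm(c)
a=c['img'][:,:,::-1]; print(proj(c,[.533,.064,.103]),proj(c,[.53,.0555,.093]),proj(c,[.669,.038,.115]))
b=cv2.resize(a,(784,588),interpolation=cv2.INTER_CUBIC);cv2.imwrite('pics/o7.png',b)
E
```

```text
time: 9.8
eef_pos: [0.52, -0.0128, 0.1649]
tcp_rot: [0.739, 0.673, -0.001, -0.001]
contact_force: [-0.7, 0.2, -0.4]
opening: -0.002
finger_force: 0.0
0.04 952 6.6 [-6.4 21.2]
0.06 950 2.2 [-6.9 13.5]
0.08 945 0.6 [-6.6  8.2]
0.1 940 0.4 [-5.6  6.5]
0.12 1238 4.0 [-5.5  8.2]
(np.float64(287.88458810650116), np.float64(111.70876151939322)) (np.float64(284.5759511497803), np.float64(124.22281950483725)) (np.float64(491.1961557554378), np.float64(131.83116396263262))
```

View pics/o7.png

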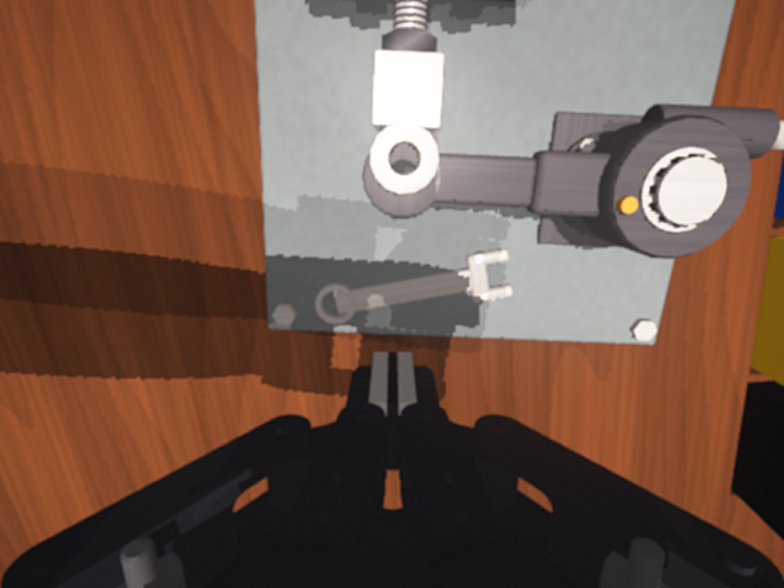

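The arm is inside the yoke. The yoke hole is at (404,157) in the enlarged picture; the arm's round end has its bottom at (402,216) and left edge at (364,183).

Run:
```python
from h import *
c=load('pics/w7.npz')
g=cv2.resize(c['img'],(784,588),interpolation=cv2.INTER_CUBIC)[120:230,350:460]
s=1.4
P=lambda u,v,z: px(c,u/s,v/s,z)[:2]
hole=P(404,157,.103); hub=P(685,191,.115)
rod1=P(411,12,.085)
bot=P(402,216,.093);left=P(364,183,.093)
pl=[P(270,328,.012),P(655,343,.012)]
for n,p in dict(hole=hole,hub=hub,rod=rod1,bot=bot,left=left,pl0=pl[0],pl1=pl[1]).items(): print(n,p.round(4))
d=pl[1]-pl[0];print('x axis',np.degrees(np.arctan2(*d[::-1])))
d=hole-rod1;print('rod dir',np.degrees(np.arctan2(*d[::-1]))+90)
# arm flanks at two columns -> direction
yaw=np.radians(-7.1);X=np.array([np.cos(yaw),np.sin(yaw)]);Y=np.array([-X[1],X[0]])
print('hub->hole in stand',(hole-hub)@X,(hole-hub)@Y,'eye from bot',(bot+.022*Y),'from hub',hub-.14*X)
```

```text
hole [0.5335 0.0637]
hub [0.668 0.035]
rod [0.5432 0.1321]
bot [0.53   0.0332]
left [0.5113 0.0525]
pl0 [ 0.4191 -0.054 ]
pl1 [ 0.7226 -0.0949]
x axis -7.668363486017491
rod dir -8.128633904543833
hub->hole in stand -0.1370685230943788 0.011775467034606111 eye from bot [0.53269729 0.05506945] from hub [0.5290927  0.05234111]
```

```bash
python3 -m pendant '[{"dx":-4,"dy":-0.2,"dz":0,"twist":10},{"dx":-8,"dy":-0.4,"dz":0,"twist":20},{"dx":-12,"dy":-0.6,"dz":0,"twist":30},{"dx":-16,"dy":-0.8,"dz":0,"twist":40},{"dx":-20,"dy":-1,"dz":0,"twist":50},{"dx":-24,"dy":-1.2,"dz":0,"twist":60},{"dx":-28,"dy":-1.3,"dz":0,"twist":70},{"dx":-31.7,"dy":-1.3,"dz":0,"twist":80},{"dx":-31.7,"dy":-1.3,"dz":0,"twist":82.6},{"dx":-31.7,"dy":-1.3,"dz":0,"twist":82.6}]' 50
python3 - <<'E'
from h import *
c=cam('wrist','pics/w8.png');s=ctrl.get_state();print(s['eef_pos'],s['opening'],delta(.477,-.327,.1,2))
b=cv2.resize(c['img'][:,:,::-1],(784,588),interpolation=cv2.INTER_CUBIC);cv2.imwrite('pics/o8.png',b)
print(proj(c,s['eef_pos']),proj(c,[.477,-.327,.09]))
E
```

```text
time: 11.1
eef_pos: [0.4775, -0.3272, 0.1649]
tcp_rot: [1.0, 0.018, -0.001, -0.001]
contact_force: [1.3, -0.2, -0.6]
opening: 0.499
finger_force: 0.0
[ 0.47765211 -0.3268665   0.1651361 ] 0.5008212342470353 (array([-0.05,  0.02,  6.51]), np.float64(0.1))
(np.float64(280.59626704333317), np.float64(248.5987326058616)) (np.float64(280.7436783545695), np.float64(211.5374586504627))
```

View pics/o8.png

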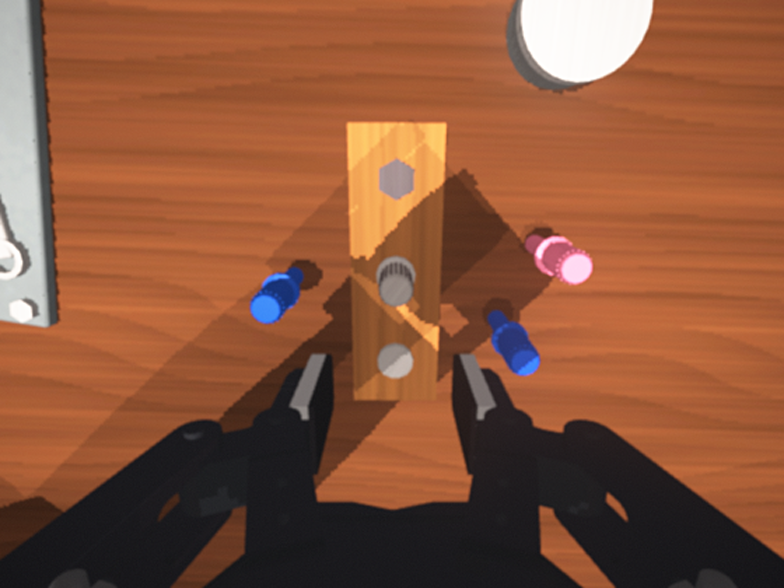

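The pin's head top is at about (396,291) in the enlarged view, between the open fingers' tips (313,360)/(475,360); blue pins' tops at (267,308) and (525,362).

Run:
```python
from h import *
c=load('pics/w8.npz');s=1.4
print('pin',px(c,396/s,291/s,.09),px(c,396/s,291/s))
for n,u,v in [('bl',267,308),('br',525,362),('fl',322,358),('fr',466,358),('fl2',320,370),('bolt',396,180),('flat',395,361)]: print(n,px(c,u/s,v/s).round(4))
print(c['M'][2,3])
```

```text
pin [ 0.48020148 -0.32860764  0.09      ] [ 0.47999694 -0.32862016  0.08931284]
bl [ 0.465  -0.2513  0.0842]
br [ 0.4351 -0.4113  0.0844]
fl [ 0.4887 -0.3028  0.1999]
fr [ 0.4906 -0.3508  0.2001]
fl2 [ 0.4887 -0.3035  0.2084]
bolt [ 0.5415 -0.3265  0.059 ]
flat [ 0.4188 -0.3305  0.0555]
0.33189960224848686
```

```bash
python3 -m pendant '[{"dx":0.25,"dy":0.18,"dz":3,"twist":0},{"dx":0.25,"dy":0.18,"dz":6,"twist":0},{"dx":0.25,"dy":0.18,"dz":9,"twist":0},{"dx":0.25,"dy":0.18,"dz":11,"twist":0},{"dx":0.25,"dy":0.18,"dz":11.5,"twist":0},{"dx":0.25,"dy":0.18,"dz":11.5,"twist":0}]' 42 40
python3 -m pendant '[{"dx":0,"dy":0,"dz":1,"twist":0},{"dx":0,"dy":0,"dz":2.2,"twist":0},{"dx":0,"dy":0,"dz":2.2,"twist":0}]'
python3 - <<'E'
from h import *
c=cam('wrist','pics/w9.png');s=ctrl.get_state();print(s['eef_pos'])
cv2.imwrite('pics/o9.png',c['img'][:,:,::-1])
E
```

```text
time: 11.9
eef_pos: [0.4809, -0.329, 0.052]
tcp_rot: [1.0, 0.018, 0.0, 0.0]
contact_force: [-0.1, -0.6, 0.4]
opening: 0.42
finger_force: 0.0
time: 12.28
eef_pos: [0.4797, -0.3281, 0.0282]
tcp_rot: [1.0, 0.018, -0.001, -0.001]
contact_force: [0.6, -0.7, 0.2]
opening: 0.418
finger_force: 0.0
[ 0.48008952 -0.32849477  0.02881018]
```

View pics/o9.png

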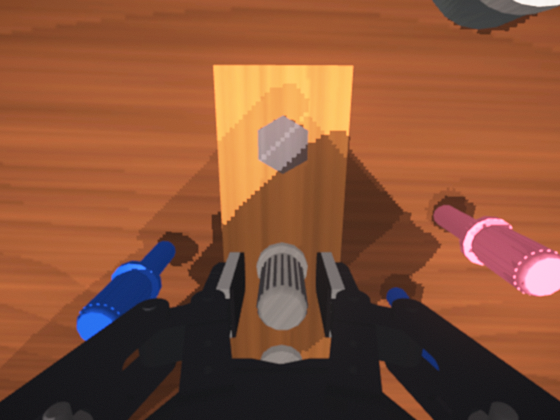

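The pin's head stands centred between the pads (282,290), blue pins clear. Grip and lift.

```bash
python3 -m pendant '[{"dx":0,"dy":0,"dz":0,"twist":0},{"dx":0,"dy":0,"dz":0,"twist":0},{"dx":0,"dy":0,"dz":0,"twist":0},{"dx":0,"dy":0,"dz":0,"twist":0},{"dx":0,"dy":0,"dz":0,"twist":0}]' 5 60
python3 -m pendant '[{"dx":0,"dy":0,"dz":-3,"twist":0},{"dx":0,"dy":0,"dz":-7,"twist":0},{"dx":0,"dy":0,"dz":-12,"twist":0},{"dx":0,"dy":0,"dz":-15.2,"twist":0},{"dx":0,"dy":0,"dz":-15.2,"twist":0},{"dx":0,"dy":0,"dz":-15.2,"twist":0}]'
python3 - <<'E'
from h import *
c=cam('wrist','pics/w10.png');t=cam('scene','pics/s10.png');s=ctrl.get_state();print(s['eef_pos'],s['opening'],s['finger_force'],s['contact_force'])
d=c['depth'];M=c['M'];K=c['camera_matrix'];v,u=np.mgrid[:420,:560]
P=np.stack([(u-K[0,2])/K[0,0]*d,-(v-K[1,2])/K[1,1]*d,-d],-1)@M[:3,:3].T+M[:3,3]
r=P-s['eef_pos'];m=(abs(r[...,0])<.02)&(abs(r[...,1])<.013)&(r[...,2]<.08)&(r[...,2]>-.06)
for lo in np.arange(-.02,.075,.004):
  k=m&(r[...,2]>=lo)&(r[...,2]<lo+.004)
  if k.sum()>3: print(round(lo,3),k.sum(),'x',np.percentile(r[k][:,0],[2,98]).round(4),'y',np.percentile(r[k][:,1],[2,98]).round(4))
E
```

```text
time: 12.95
eef_pos: [0.4808, -0.3291, 0.03]
tcp_rot: [1.0, 0.018, 0.0, 0.0]
contact_force: [-1.0, -0.2, 1.5]
opening: 0.215
finger_force: 59.3
time: 13.7
eef_pos: [0.4796, -0.328, 0.1792]
tcp_rot: [1.0, 0.018, -0.001, -0.001]
contact_force: [0.0, 0.4, -2.2]
opening: 0.21
finger_force: 60.5
[ 0.47930822 -0.32778118  0.17847652] 0.21387868193735324 60.464222597074695 [-1.01655328  0.17750661 -1.82528042]
-0.02 43 x [0.0012 0.0073] y [-0.0052  0.007 ]
-0.016 46 x [0.0014 0.0073] y [-0.0064  0.0068]
-0.012 54 x [0.002  0.0073] y [-0.0062  0.0067]
-0.008 49 x [0.0024 0.0073] y [-0.0061  0.0066]
-0.004 50 x [0.003  0.0072] y [-0.0059  0.0064]
0.0 54 x [0.0043 0.0074] y [-0.0052  0.0058]
0.004 22 x [0.0057 0.0073] y [-0.0037  0.0038]
0.02 110 x [0.0079 0.0131] y [-0.0085  0.0093]
0.024 313 x [0.0051 0.0128] y [-0.0084  0.0092]
0.028 174 x [0.0049 0.0126] y [-0.012   0.0123]
0.032 197 x [0.0059 0.0127] y [-0.0126  0.0125]
0.036 238 x [0.0055 0.0128] y [-0.0124  0.0123]
0.04 250 x [0.006  0.0127] y [-0.0123  0.0125]
0.044 276 x [0.0052 0.0128] y [-0.0125  0.0125]
0.048 293 x [0.0059 0.0129] y [-0.0121  0.0126]
0.052 323 x [0.0048 0.0129] y [-0.0125  0.0123]
0.056 731 x [-0.0073  0.0127] y [-0.0117  0.0118]
0.06 1756 x [-0.0082  0.0124] y [-0.0111  0.0115]
0.064 108 x [-0.0059  0.0139] y [-0.0128  0.0125]
0.068 248 x [-0.0059  0.014 ] y [-0.0126  0.0128]
0.072 172 x [-0.0072  0.014 ] y [-0.0127  0.0128]
```

```bash
python3 -m pendant '[{"dx":1,"dy":-5,"dz":0,"twist":1},{"dx":2,"dy":-11,"dz":0,"twist":3},{"dx":3,"dy":-17,"dz":0,"twist":5},{"dx":4,"dy":-23,"dz":0,"twist":7},{"dx":5,"dy":-29,"dz":0,"twist":9},{"dx":6,"dy":-34,"dz":0,"twist":9.6},{"dx":6.6,"dy":-37.5,"dz":0,"twist":9.6},{"dx":6.8,"dy":-39,"dz":1,"twist":9.6},{"dx":6.8,"dy":-39,"dz":2,"twist":9.6},{"dx":6.8,"dy":-39,"dz":2,"twist":9.6}]'
python3 - <<'E'
from h import *
s=ctrl.get_state();print(delta(.5335,.0637,.136,-7.5),s['finger_force'],s['contact_force'],s['wrist_torque'])
c=cam('wrist','pics/w11.png');d=c['depth'];M=c['M'];K=c['camera_matrix'];v,u=np.mgrid[:420,:560]
P=np.stack([(u-K[0,2])/K[0,0]*d,-(v-K[1,2])/K[1,1]*d,-d],-1)@M[:3,:3].T+M[:3,3]
# points on ear top: outer ring; and dims relative
m=(d>0)&(abs(P[...,2]-.103)<.003)&(np.hypot(P[...,0]-.5335,P[...,1]-.0637)<.05)
yaw=np.radians(-7.5);X=np.array([np.cos(yaw),np.sin(yaw)]);Y=np.array([-X[1],X[0]])
q=(P[m][:,:2]-[.5335,.0637]);a=q@X;b=q@Y
print(m.sum(),np.median(P[m][:,2]))
H,xe,ye=np.histogram2d(b,a,bins=[np.arange(-.024,.03,.002),np.arange(-.024,.026,.002)])
for i in range(len(H))[::-1]: print('%6.3f '%xe[i]+''.join('#' if h>2 else '.' for h in H[i]))
E
```

```text
time: 15.05
eef_pos: [0.5333, 0.0622, 0.1592]
tcp_rot: [0.998, -0.067, -0.002, 0.0]
contact_force: [-0.5, 0.4, -1.7]
opening: 0.211
finger_force: 60.5
(array([ 0.01, -0.15,  2.32]), np.float64(-0.1)) 60.54179905797355 [-0.54180367  0.40096804 -1.69233966] [-0.01792989 -0.00494154  0.00795795]
2916 0.10276594669086313
 0.026 ....#################...
 0.024 ....#################...
 0.022 ....#################...
 0.020 ....#################...
 0.018 ....#################...
 0.016 ....#################...
 0.014 ....#################...
 0.012 .......###########......
 0.010 ......#############.....
 0.008 .....###############....
 0.006 .....################...
 0.004 ........##.....######...
 0.002 ........#.......#####...
 0.000 ................#####...
-0.002 ................######..
-0.004 ................#####...
-0.006 ........#.......#####...
-0.008 .......###.....######...
-0.010 ......##############....
-0.012 .....###############....
-0.014 ......#############.....
-0.016 .......###########......
-0.018 ........########........
-0.020 ...........#............
-0.022 ........................
-0.024 ........................
```

```bash
python3 -m pendant '[{"dx":0.07,"dy":-0.04,"dz":1,"twist":0},{"dx":0.07,"dy":-0.04,"dz":2,"twist":0},{"dx":0.07,"dy":-0.04,"dz":2.8,"twist":0},{"dx":0.07,"dy":-0.04,"dz":3.2,"twist":0},{"dx":0.07,"dy":-0.04,"dz":3.3,"twist":0}]';python3 -m pendant '[{"dx":0,"dy":0,"dz":0.2,"twist":0},{"dx":0,"dy":0,"dz":0.4,"twist":0},{"dx":0,"dy":0,"dz":0.6,"twist":0},{"dx":0,"dy":0,"dz":0.6,"twist":0}]'
```

```text
time: 15.72
eef_pos: [0.5353, 0.0636, 0.1282]
tcp_rot: [0.998, -0.066, -0.0, -0.0]
contact_force: [0.3, 0.6, -1.7]
opening: 0.21
finger_force: 60.6
time: 16.23
eef_pos: [0.5351, 0.0633, 0.1224]
tcp_rot: [0.998, -0.066, -0.0, 0.0]
contact_force: [-1.2, -2.1, -0.5]
opening: 0.21
finger_force: 60.8
```

```bash
python3 -m pendant '[{"dx":0,"dy":0,"dz":0.15,"twist":0},{"dx":0,"dy":0,"dz":0.25,"twist":0},{"dx":0,"dy":0,"dz":0.25,"twist":0}]';python3 -m pendant '[{"dx":0,"dy":0.2,"dz":0,"twist":0},{"dx":0,"dy":0.4,"dz":0,"twist":0},{"dx":0,"dy":0.4,"dz":0,"twist":0}]'
```

```text
time: 16.6
eef_pos: [0.5351, 0.0633, 0.1198]
tcp_rot: [0.998, -0.066, -0.0, 0.0]
contact_force: [-1.7, -2.9, -1.7]
opening: 0.214
finger_force: 60.8
time: 16.98
eef_pos: [0.5349, 0.0605, 0.1199]
tcp_rot: [0.998, -0.066, -0.0, -0.001]
contact_force: [-1.7, 3.6, -2.5]
opening: 0.214
finger_force: 60.3
```

```bash
python3 -m pendant '[{"dx":-0.04,"dy":0.3,"dz":0,"twist":0},{"dx":-0.04,"dy":0.5,"dz":0,"twist":0},{"dx":-0.04,"dy":0.5,"dz":0.3,"twist":0},{"dx":-0.04,"dy":0.5,"dz":0.5,"twist":0},{"dx":-0.04,"dy":0.5,"dz":0.5,"twist":0}]';python3 -m pendant '[{"dx":0,"dy":0.05,"dz":0,"twist":0},{"dx":0,"dy":0.1,"dz":0,"twist":0},{"dx":0,"dy":0.1,"dz":0,"twist":0}]';python3 -m pendant '[{"dx":0,"dy":0.05,"dz":0,"twist":0},{"dx":0,"dy":0.1,"dz":0,"twist":0},{"dx":0,"dy":0.1,"dz":0,"twist":0}]'
```

```text
time: 17.6
eef_pos: [0.5339, 0.0546, 0.1153]
tcp_rot: [0.998, -0.066, 0.0, 0.0]
contact_force: [-2.2, 3.9, 1.2]
opening: 0.213
finger_force: 60.8
time: 17.98
eef_pos: [0.5338, 0.0537, 0.1153]
tcp_rot: [0.998, -0.066, 0.0, -0.0]
contact_force: [-2.4, 4.2, 2.0]
opening: 0.215
finger_force: 60.9
time: 18.35
eef_pos: [0.5337, 0.0527, 0.1152]
tcp_rot: [0.998, -0.066, 0.0, -0.0]
contact_force: [-2.0, 4.8, 1.0]
opening: 0.21
finger_force: 60.8
```

```bash
python3 -m pendant '[{"dx":0,"dy":0,"dz":0.1,"twist":0},{"dx":0,"dy":0,"dz":0.15,"twist":0},{"dx":0,"dy":0,"dz":0.15,"twist":0}]';python3 -m pendant '[{"dx":0,"dy":0.06,"dz":0,"twist":0},{"dx":0,"dy":0.12,"dz":0,"twist":0},{"dx":0,"dy":0.12,"dz":0,"twist":0}]'
```

```text
time: 18.73
eef_pos: [0.5336, 0.0527, 0.1134]
tcp_rot: [0.998, -0.066, -0.0, 0.0]
contact_force: [-1.5, 4.5, 1.2]
opening: 0.21
finger_force: 60.8
time: 19.1
eef_pos: [0.5334, 0.0517, 0.1134]
tcp_rot: [0.998, -0.066, -0.0, -0.0]
contact_force: [-0.7, 5.5, -0.5]
opening: 0.21
finger_force: 60.6
```

```bash
python3 -m pendant '[{"dx":0,"dy":0,"dz":0.1,"twist":0},{"dx":0,"dy":0,"dz":0.2,"twist":0},{"dx":0,"dy":0,"dz":0.3,"twist":0},{"dx":0,"dy":0,"dz":0.3,"twist":0}]'
```

```text
time: 19.6
eef_pos: [0.5335, 0.0517, 0.1108]
tcp_rot: [0.998, -0.066, -0.0, -0.0]
contact_force: [-2.2, 5.5, 0.7]
opening: 0.216
finger_force: 60.8
```

```bash
python3 -m pendant '[{"dx":0,"dy":0,"dz":0.2,"twist":0},{"dx":0,"dy":0,"dz":0.4,"twist":0},{"dx":0,"dy":0,"dz":0.6,"twist":0},{"dx":0,"dy":0,"dz":0.6,"twist":0}]';python3 -m pendant '[{"dx":0,"dy":0,"dz":0.2,"twist":0},{"dx":0,"dy":0,"dz":0.4,"twist":0},{"dx":0,"dy":0,"dz":0.5,"twist":0},{"dx":0,"dy":0,"dz":0.5,"twist":0}]'
```

```text
time: 20.1
eef_pos: [0.5334, 0.0518, 0.1047]
tcp_rot: [0.998, -0.066, -0.0, -0.0]
contact_force: [-2.3, 5.9, 0.3]
opening: 0.217
finger_force: 60.8
time: 20.6
eef_pos: [0.5334, 0.0519, 0.0998]
tcp_rot: [0.998, -0.066, -0.0, -0.0]
contact_force: [-1.5, 5.1, 0.2]
opening: 0.211
finger_force: 60.9
```

```bash
python3 -m pendant '[{"dx":0,"dy":0,"dz":0.2,"twist":0},{"dx":0,"dy":0,"dz":0.4,"twist":0},{"dx":0,"dy":0,"dz":0.4,"twist":0}]';python3 -m pendant '[{"dx":0,"dy":0,"dz":0.2,"twist":0},{"dx":0,"dy":0,"dz":0.4,"twist":0},{"dx":0,"dy":0,"dz":0.6,"twist":0},{"dx":0,"dy":0,"dz":0.6,"twist":0}]'
```

```text
time: 20.98
eef_pos: [0.5334, 0.0519, 0.0957]
tcp_rot: [0.998, -0.066, -0.0, -0.0]
contact_force: [-1.7, 5.4, 0.2]
opening: 0.214
finger_force: 60.8
time: 21.48
eef_pos: [0.5333, 0.0519, 0.0897]
tcp_rot: [0.998, -0.066, -0.0, -0.0]
contact_force: [-2.2, 6.2, 0.7]
opening: 0.216
finger_force: 60.9
```

Through the lower ear. Now down to the collar stop near 0.082.

```bash
python3 -m pendant '[{"dx":0,"dy":0,"dz":0.2,"twist":0},{"dx":0,"dy":0,"dz":0.4,"twist":0},{"dx":0,"dy":0,"dz":0.55,"twist":0},{"dx":0,"dy":0,"dz":0.65,"twist":0}]';python3 -m pendant '[{"dx":0,"dy":0,"dz":0.1,"twist":0},{"dx":0,"dy":0,"dz":0.2,"twist":0},{"dx":0,"dy":0,"dz":0.2,"twist":0}]'
```

```text
time: 21.98
eef_pos: [0.5333, 0.052, 0.0834]
tcp_rot: [0.998, -0.066, -0.0, -0.0]
contact_force: [-2.7, 7.1, 1.1]
opening: 0.215
finger_force: 61.0
time: 22.35
eef_pos: [0.5334, 0.052, 0.0829]
tcp_rot: [0.998, -0.066, -0.001, -0.0]
contact_force: [-6.1, 5.8, 9.5]
opening: 0.213
finger_force: 62.2
```

```bash
python3 -m pendant '[{"dx":0,"dy":0,"dz":0,"twist":0},{"dx":0,"dy":0,"dz":0,"twist":0},{"dx":0,"dy":0,"dz":0,"twist":0}]' 45; python3 -m pendant '[{"dx":0,"dy":0,"dz":-2,"twist":0},{"dx":0,"dy":0,"dz":-5,"twist":0},{"dx":0,"dy":0,"dz":-9,"twist":0},{"dx":0,"dy":0,"dz":-13,"twist":0},{"dx":-3,"dy":0,"dz":-13,"twist":0},{"dx":-6,"dy":0,"dz":-13,"twist":0},{"dx":-6,"dy":0,"dz":-13,"twist":0}]'
python3 - <<'E'
from h import *
c=cam('wrist','pics/w12.png');d=c['depth'];M=c['M'];K=c['camera_matrix'];v,u=np.mgrid[:420,:560]
P=np.stack([(u-K[0,2])/K[0,0]*d,-(v-K[1,2])/K[1,1]*d,-d],-1)@M[:3,:3].T+M[:3,3]
r=np.hypot(P[...,0]-.5335,P[...,1]-.052);m=(d>0)&(r<.03)
z=P[m][:,2];h,e=np.histogram(z,np.arange(.07,.16,.002));print([(round(b,3),k) for b,k in zip(e,h) if k>5])
k=m&(P[...,2]>.139);print('head',P[k].mean(0),P[k].max(0)-P[k].min(0)); print('ear z',np.median(z[(z>.098)&(z<.1055)]),'collar z',np.median(z[(z>.1055)&(z<.1095)])); arm(c)
E
```

```text
time: 22.72
eef_pos: [0.5338, 0.0508, 0.081]
tcp_rot: [0.998, -0.066, 0.0, 0.001]
contact_force: [0.3, 0.4, -0.6]
opening: 0.448
finger_force: 0.0
time: 23.6
eef_pos: [0.473, 0.0593, 0.2109]
tcp_rot: [0.998, -0.066, 0.0, 0.0]
contact_force: [1.0, 0.3, -0.0]
opening: 0.45
finger_force: 0.0
[(np.float64(0.088), np.int64(12)), (np.float64(0.09), np.int64(171)), (np.float64(0.092), np.int64(627)), (np.float64(0.094), np.int64(32)), (np.float64(0.098), np.int64(8)), (np.float64(0.1), np.int64(202)), (np.float64(0.102), np.int64(800)), (np.float64(0.104), np.int64(44)), (np.float64(0.106), np.int64(110)), (np.float64(0.108), np.int64(7)), (np.float64(0.138), np.int64(29)), (np.float64(0.14), np.int64(129)), (np.float64(0.142), np.int64(403)), (np.float64(0.144), np.int64(21))]
head [0.53365791 0.05456171 0.14246309] [0.01973488 0.02036219 0.0059966 ]
ear z 0.10267270233684228 collar z 0.10689606651043548
0.04 922 7.4 [-6.3 21.9]
0.06 857 3.2 [-6.8 14.5]
0.08 769 1.2 [-6.1  8.7]
0.1 722 1.0 [-5.2  7.1]
0.12 396 6.3 [-5.5  9. ]
```

The pin's collar top is 4 mm above the ear, so it is fully seated, and the head is at its expected height. The arm is at its stop and the robot is clear, so I'm handing in.

```bash
python3 -c "
from plant import ctrl
print(ctrl.sign_off())"
```

```text
the job is handed in; nothing more can be done
None
```

I swung the adjuster arm to its stop, put the knurled pin down through the yoke and eye until its collar was home on the yoke, let go with the robot clear, and handed the job in at about 24 s; the final arm reading was about 0.5° more open than just after the swing, within measurement error, and I did not re-push it.

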